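# Snap the test coupler onto the tilted port and hold it

## Task

Open both flaps of the carton past upright, take out the blue-handled test coupler, and press it squarely onto the tilted brass nipple of the test port until it snaps over the rollers and is fully home against the red-ringed face. Finish while still gripping it and holding it home there against the spring, which pushes it back off if you ease up. Leave the flaps open, and leave the other parts in the carton and on the bench where they are.

Things in the scene. Friction and masses are not known exactly. Their poses are not given: they have to be found in the camera images.
- carton: Brown carton fixed to the bench: 220 mm long (its x) x 190 (its y) x 115 high, walls 4 mm, inner floor at 5 mm, open top under two flaps; end flaps already folded down outside. Origin: centre of the underside; z up. Partitions 35 mm high make three cells along x, centres at x = -70, 0, +70 mm: the coupler and two short spare fittings, in any order.
- flap_left (a joint): Angle (rad) of the flap on the carton's +y side: 0 = flat over the box, 1.57 = upright, 3.14 = level outwards, stop at 3.8. Starts ajar, 0.6 to 1.0. Panel 214 x 48 x 3 mm, free edge towards the carton's middle when shut; a gap of 90 mm or more is open between the two flaps. It stays where it is left; about 0.9 N at its free edge moves it.
- flap_right (a joint): The same for the flap on the carton's -y side. A closed gripper lowered into the gap between the flaps until its tips are about 14 mm above the rim, then moved outwards over the rim, pushes an ajar flap open.
- flap_left_hinge (a point): Middle of the left flap's hinge line, on the rim, 93 mm to the +y side of the carton's centre and 116.5 mm above the bench. The hinge line runs along the carton's x.
- flap_right_hinge (a point): The same for the right flap, on the carton's -y side.
- coupler_center (a point): Centre of the round test coupler, half-way up (47.5 mm above its mouth). It stands mouth down in a carton cell. z = its axis, up. 95 mm high, about 0.22 kg. Blue grip, 30 mm diameter, from 42 to 92 mm above the mouth: grip it about 70 mm above the mouth so that the fingertips clear the port.
- coupler_mouth (a point): Centre of the coupler's open lower end; z = its axis, towards the grip. The steel socket is 30 mm in diameter outside, 21 mm inside, 24 mm deep, with a rounded brass ring 39 mm in diameter centred 6 mm above the mouth.
- nipple_seat (a point): Centre of the port's tilted face at the foot of the brass nipple, in the red ring, about 85 mm above the bench; z points out along the nipple, 25 degrees off vertical, leaning to the port's -x side (to the robot at yaw 0). Nipple 16 mm diameter, 18 mm long, with a sprung 8 mm pin out to 34 mm above the face. Fully home the coupler's mouth lies on this face, the axes in line.
- nipple_rollers (a point): Point on the nipple's axis 11 mm above the face, midway between two sprung rollers at +y and -y of the nipple's frame (33 mm apart, their jaws out to 33 mm from the axis, 15 mm above the face). The coupler's ring meets them with its mouth 11 mm above the face and snaps past them at 5 mm. The coupler may be turned any way about its axis.
- valve (a joint): Travel (m) of the sprung pin in the nipple: 0 = out, 0.010 when the coupler is fully home. The coupler meets it with its mouth 10 mm above the face. Pin force 5 N at first, plus 1 N per mm. Pushing the coupler on takes up to 13 N in all, less after the snap; holding it home takes 8 to 10 N, and it does not stay on by itself.
- cap: Short brass spare cap, 34 mm diameter, 40 mm high, in a carton cell; leave. Origin: centre of its underside.
- adapter: White plastic spare adapter, 38 mm diameter, 45 mm high, in a carton cell; leave. Origin: centre of its underside.
- wrench: Steel wrench, 160 mm long, lying on the bench; leave. Origin: centre of its underside.
- weight: Steel 0.5 kg weight, 38 mm diameter, 58 mm high, on the bench; leave. Origin: centre of its underside.
- jar: Small jar, 56 mm diameter, 75 mm high; leave. Origin: centre of its underside.
- sample_tray: Black tray 85 x 110 x 18 mm; leave. Origin: centre of its underside.
- dish: White dish, 90 mm diameter, 30 mm high; leave. Origin: centre of its underside.
There are look-alikes about, which are no part of the job. Leave any pink or turquoise look-alike of the part that bears coupler_center alone. Leave any brown look-alike of the part that bears nipple_seat alone.

How it is judged:
By the outcome, as a careful person would: the job done as asked, in the order asked, and still so for the second after the job is handed in, while the arm keeps its last pose, push and grip.
It also fails if it takes over 58 s, if anything falls off the work surface, if the arm or the gripper's body presses on something with over 40 N, if the wrist force passes 120 N, or if a joint passes its speed limit or range.

## Robot

A 6-joint arm with a two-finger parallel gripper is mounted at the origin on the work surface. World frame = base frame: x ahead of the robot, y to its left, z up, the work surface at z = 0. Lengths are in m, angles in rad, forces in N, time in s.
With the tool pointing down it reaches from about 0.3 to 0.775 m from the base axis. Payload 14.6 kg.
Tool frame: the origin (TCP) lies at the very end of the fingers, on their centre line; the grasp point (between the pads) lies 19 mm behind it (r.grasp_offset is the z of the grasp point in the tool frame, in m); z points along the fingers, x is the direction in which the jaws open and shut, and the axes are right-handed (so a half turn about z gives the same grasp; the last joint's range is limited). The gripper opens to 85 mm and grips with 20 to 120 N. Pads are 22 mm wide; open, the fingers measure 114 mm over their backs; the gripper's body (76 mm by 85 mm) begins 54 mm behind the grasp point. The pads swing forward as they close: fully open they stand 13 mm farther back than shut.
Start: joints at [1.2, 0.3, 1.521, -0, 1.321, -0.067], TCP at [0.165, 0.525, 0.231] pointing down, gripper open.
Joint ranges: [-3.03, 3.03], [-0.79, 2.21], [0.23, 2.52], [-1.04, 4.18], [0, 3.07], [-2.55, 2.55]. Speed limits (rad/s): [2.22, 2.22, 2.57, 3.14, 3.14, 3.14].

## Interface

Orientations are given as a rotation vector (axis times angle).
In Python, from rig import r, read_camera, camera_model, ticket gives the robot as it stands.
- The arm moves only by the tool apply_moves, never from a script. Its argument "motion" is a list of rows, each a list of 7 numbers: the turn, a rotation vector about the tool's x, y, z in units of 8 degrees (1.0 is 8 degrees), then the shift along the tool's x, y, z in units of 25 mm (1.0 is 25 mm), then the finger opening in mm, from 0 to 85.4. A call has 1 to 8 rows; each row shifts and turns the pose as measured when the row begins, along the tool's axes as they then stand; what a row does not reach is not made up. A row lasts 1/8 s, in which the tool goes at most 62.5 mm and 10.7 degrees, less where a joint would pass 70% of its speed; a pose out of reach is approached as far as the arm can. A call is refused whole if a number of a shift passes 1 or a number of a turn 1, either way. A call with a gripper value outside its range is refused whole. The fingers move at their own pace and stop on an object; the grip force is fixed at half the most. Time passes only in rows, so rows that do not move let the fingers close. It gives the time, the measured TCP pose, the force and the opening at its end, in the units of the state.
- r.state(): the state, without advancing time (a new reading comes with each control period).
- read_camera(name): name is "side" or "top" or "wrist"; returns the picture (420x560x3 uint8, red, green, blue); there is no depth.
- camera_model(name): a dict with "fx", "fy", "cx", "cy" (pixels), "T" (4x4, takes a point from camera to world coordinates); the wrist camera has in their place "T_tool_cam" (4x4, takes a point from camera to tool coordinates, whose origin is the TCP and whose axes are the tool frame's). Camera axes: x right, y up, looking along -z (the intrinsics and any distortion apply to the point x, -y, -z); pixel columns grow to the right and rows downward; lengths in m; the calibration is good to about 2 mm. The wrist camera is an equidistant fisheye: a pixel r from the principal point sees the ray r / f radians off the axis. A picture is of the moment at which its call begins: read the wrist's pose just before it. camera_model takes no time and is no camera call.
- ticket.sign_off(): hands the job in, once; it reports no verdict.
The state is a dict: "clock": time; "q": joint angles; "joint_velocities": joint speeds; "joint_torque": joint torques, N m; "eef_pos": TCP position; "ee_rot": TCP orientation; "wrist_force": force on the tool from outside, world axes, zero at the start; "moment": the same for the moment, N m; "width": finger opening in m.
Only numpy, scipy, OpenCV 4.12 (cv2) and the standard library are available. Lean on these libraries where they do the work, as an engineer would, in place of code of your own. Each camera call takes 0.05 s, during which the arm holds its last target.

## Working session

There is one attempt and no reset: what is moved stays moved. The work goes in short steps, Python scripts to look and compute and a tool call to move; the robot and the scene stay as the last step left them, time stands still between calls to the robot, and variables do not carry over. Pictures are saved under pics/ and viewed, and the job is handed in when it is done.

Besides the shell and the picture viewer there is one more tool, called after "Emit:" by a JSON object that holds its "name" and its "arguments". apply_moves: Moves the arm, as the interface text tells. Its arguments: {"type":"object","properties":{"motion":{"type":"array"}},"required":["motion"]}

```bash
ls; mkdir -p pics; python3 - <<'E'
from rig import r, read_camera, camera_model, ticket
import cv2,numpy as np
s=r.state();print(s, r.grasp_offset)
for n in("side","top","wrist"):
    print(n,camera_model(n))
    cv2.imwrite(f"pics/{n}0.png",read_camera(n)[:,:,::-1])
E
```

```text
pics
{'clock': 0.0, 'q': array([ 1.20038983e+00,  3.00471236e-01,  1.52161993e+00,  6.47468007e-06,
        1.32068961e+00, -6.65788735e-02]), 'joint_velocities': array([ 5.01391889e-05, -1.35030951e-03,  4.45491022e-04,  1.44443986e-04,
        2.61915174e-03,  3.84325226e-04]), 'joint_torque': array([-1.76273159e-03, -5.43494868e+01, -3.61800599e+01, -1.16913443e-04,
        3.96402073e-03,  1.67479999e-05]), 'eef_pos': array([0.16444709, 0.52458235, 0.2307048 ]), 'ee_rot': array([ 2.53152006e+00,  1.85930975e+00, -1.57931718e-03]), 'wrist_force': array([1.11722438, 0.42928105, 0.51496069]), 'moment': array([0.00102375, 0.01768573, 0.05711429]), 'width': 0.08559377441413833} -0.0187
side {'fx': 521.8874786741627, 'fy': 521.8874786741627, 'cx': 289.7870955796555, 'cy': 213.00435893295466, 'T': array([[ 0.88919749,  0.3159788 , -0.33088551,  0.02509232],
       [-0.457372  ,  0.59528718, -0.66063911, -1.14391747],
       [-0.01177605,  0.73877641,  0.67384772,  1.14461346],
       [ 0.        ,  0.        ,  0.        ,  1.        ]])}
top {'fx': 388.4415444540769, 'fy': 388.4415444540769, 'cx': 276.7468654378433, 'cy': 207.838782840666, 'T': array([[ 0.01611568,  0.99057544, -0.13601687,  0.41419929],
       [-0.99931336,  0.02049611,  0.0308662 , -0.09650322],
       [ 0.03336312,  0.13542604,  0.99022557,  1.03037305],
       [ 0.        ,  0.        ,  0.        ,  1.        ]])}
wrist {'fx': 325.19226210127806, 'fy': 325.19226210127806, 'cx': 276.5551375338016, 'cy': 212.01621085083298, 'T_tool_cam': array([[ 9.99999765e-01,  1.94899453e-04, -6.57731129e-04,
        -5.55355379e-04],
       [-1.17902805e-05, -9.53767081e-01, -3.00546760e-01,
        -7.84063022e-02],
       [-6.85898698e-04,  3.00546697e-01, -9.53766854e-01,
        -1.41946922e-01],
       [ 0.00000000e+00,  0.00000000e+00,  0.00000000e+00,
         1.00000000e+00]])}
```

View pics/side0.png

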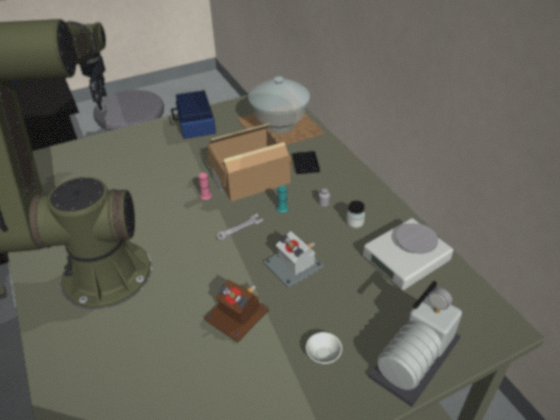

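View pics/top0.png

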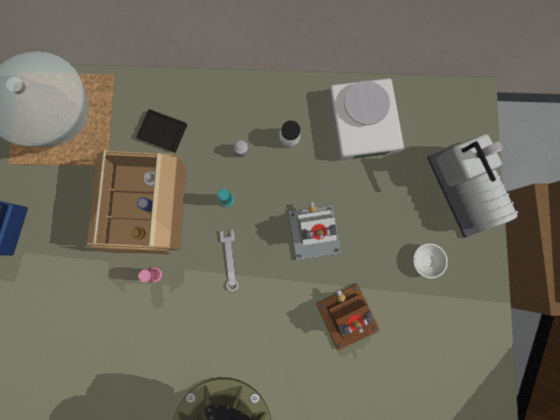

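View pics/wrist0.png

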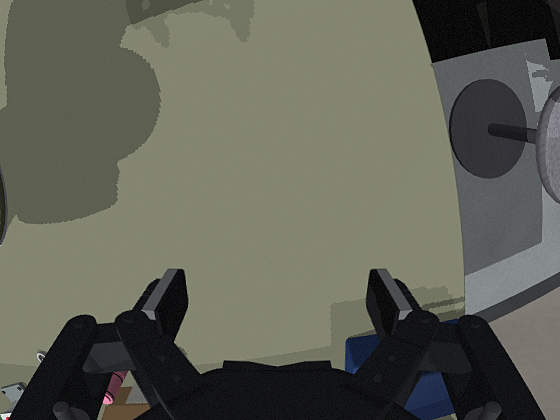

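The top view shows the carton at about (137,202). It has blue, brass and greyish parts in its cells. The grey port with the red ring is at (318,232), the brown look-alike port at (350,318), a pink look-alike at (150,275) and a turquoise one at (226,197). I'll enlarge the crops.

```bash
python3 - <<'E'
import cv2,numpy as np
t=cv2.imread("pics/top0.png");s=cv2.imread("pics/side0.png")
def c(i,x0,y0,w,h,k): return cv2.resize(i[y0:y0+h,x0:x0+w],None,fx=k,fy=k,interpolation=cv2.INTER_CUBIC)
cv2.imwrite("pics/c1.png",np.hstack([c(t,80,140,110,120,5)]))
cv2.imwrite("pics/c2.png",np.hstack([c(t,280,190,80,80,5),c(s,255,220,80,80,5)]))
cv2.imwrite("pics/c3.png",c(s,190,110,120,110,5))
E
```

```text
(no output)
```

View pics/c1.png

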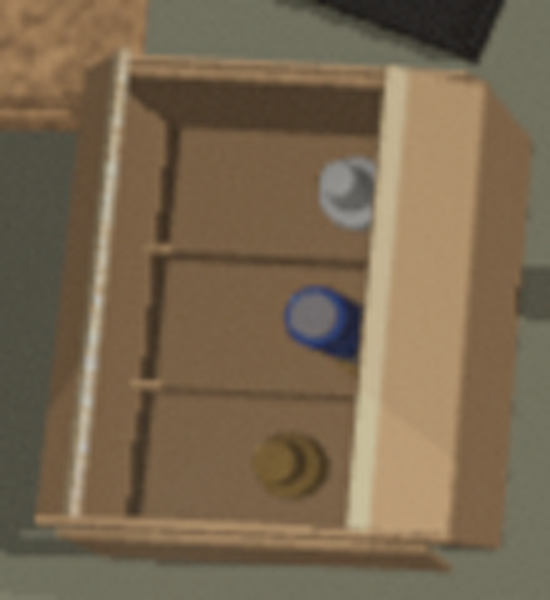

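View pics/c2.png

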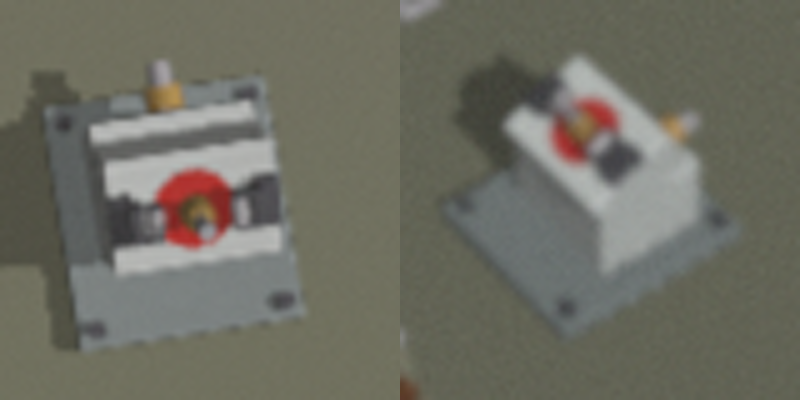

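View pics/c3.png

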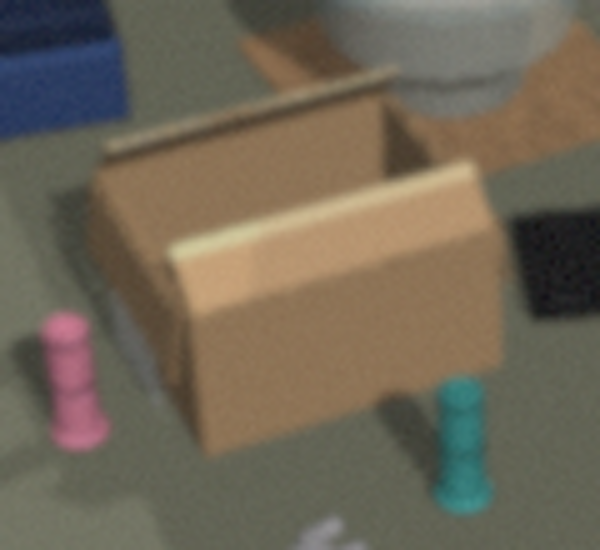

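Three coupler-shaped things: blue in the middle carton cell (top px 143,203), pink at (150,275) and turquoise at (226,197). The blue one in the carton is the one meant. There are two ports, grey with a red ring at (318,232) and brown at (350,318). The grey one is meant, and the crops confirm both choices. Next I'll measure.

```bash
cat > h.py <<'E'
import numpy as np,cv2
from rig import r, read_camera, camera_model, ticket
from scipy.spatial.transform import Rotation as R
def ray(cam,u,v):
    m=camera_model(cam);T=m["T"]
    d=T[:3,:3]@np.array([(u-m["cx"])/m["fx"],-(v-m["cy"])/m["fy"],-1]);return T[:3,3],d
def onz(cam,u,v,z):
    o,d=ray(cam,u,v);return o+d*(z-o[2])/d[2]
def proj(cam,p):
    m=camera_model(cam);T=m["T"];q=T[:3,:3].T@(np.asarray(p)-T[:3,3])
    return np.array([m["cx"]+m["fx"]*q[0]/-q[2],m["cy"]-m["fy"]*q[1]/-q[2]])
def two(a,b):
    (o1,d1),(o2,d2)=ray("top",*a),ray("side",*b)
    A=np.array([d1,-d2]).T;t=np.linalg.lstsq(A,o2-o1,rcond=None)[0]
    p,q=o1+d1*t[0],o2+d2*t[1];return (p+q)/2,np.linalg.norm(p-q)
E
python3 - <<'E'
from h import *
np.set_printoptions(precision=4,suppress=True)
f=lambda x,y:(80+x/5,140+y/5)
for n,p,z in [("Rhinge far",(487,83),.1165),("Rh near",(448,540),.1165),("Lh near",(38,518),.115),("Lh far",(92,72),.115),("coup",(314,318),.1),("cap",(278,462),.045),("Rbase far",(530,140),0),("Rbase near",(500,548),0)]:
    print(n,onz("top",*f(*p),z))
s=lambda x,y:(190+x/5,110+y/5)
for n,p,z in [("Rhinge near",(190,315),.1165),("Rhinge far",(505,230),.1165),("Rbase near",(208,455),0),("Rbase far",(500,365),0)]: print("side",n,onz("side",*s(*p),z))
# flap free edges
print(two(f(388,68),s(475,168)),two(f(350,525),s(172,250)))
print(two(f(125,55),s(395,72)),two(f(73,515),s(105,150)))
# port
T=cv2.imread("pics/top0.png");S=cv2.imread("pics/side0.png")
def red(i,x0,y0,x1,y1):
    h=cv2.cvtColor(i,cv2.COLOR_BGR2HSV);m=((h[...,0]<6)|(h[...,0]>174))&(h[...,1]>150)&(h[...,2]>90)
    k=np.zeros_like(m);k[y0:y1,x0:x1]=1;m&=k>0
    ys,xs=np.nonzero(m);pts=np.c_[xs,ys].astype(np.int32)
    e=cv2.fitEllipse(cv2.convexHull(pts).astype(np.float32));return e
a=red(T,290,190,345,265);b=red(S,265,225,325,275);print(a,b)
print(two(a[0],b[0]))
for p in ((280+45/5,190+107/5),(280+262/5,190+77/5),(280+303/5,190+315/5),(280+82/5,190+350/5)): print("base",onz("top",*p,.008))
E
```

```text
Rhinge far [0.6588 0.1154 0.1165]
Rh near [0.4405 0.1223 0.1165]
Lh near [0.4474 0.3112 0.115 ]
Lh far [0.6599 0.303  0.115 ]
coup [0.5456 0.1955 0.1   ]
cap [0.48   0.2261 0.045 ]
Rbase far [0.659  0.1178 0.    ]
Rbase near [0.4401 0.123  0.    ]
side Rhinge near [0.4422 0.1256 0.1165]
side Rhinge far [0.662  0.112  0.1165]
side Rbase near [0.4424 0.1225 0.    ]
side Rbase far [0.6585 0.1154 0.    ]
(array([0.6604, 0.1558, 0.1394]), np.float64(0.0034546370726150208)) (array([0.446 , 0.1595, 0.1445]), np.float64(0.0007205712939712566))
(array([0.6596, 0.274 , 0.1484]), np.float64(0.00044646268286580433)) (array([0.4477, 0.2817, 0.1472]), np.float64(0.00042230642984466047))
((318.4669189453125, 231.13299560546875), (13.843392372131348, 14.485448837280273), 41.45059585571289) ((291.3365173339844, 245.49151611328125), (6.914736747741699, 11.24019718170166), 45.36470413208008)
(array([ 0.4878, -0.2286,  0.0854]), np.float64(0.0018027459199998206))
base [ 0.5458 -0.1611  0.008 ]
base [ 0.5643 -0.2771  0.008 ]
base [ 0.4382 -0.2983  0.008 ]
base [ 0.4181 -0.182   0.008 ]
```

Carton centre is about (0.551, 0.213) with yaw about -1.9°. The coupler is about (0.546, 0.196), and the port seat about (0.488, -0.229, 0.085) with port yaw about 9°. First I'll turn the jaws to the carton's y and move over the gap.

Emit:
{"name": "apply_moves", "arguments": {"motion": [[0,0,-0.97,0,0,0,0],[0,0,-0.97,0,0,0,0],[0,0,0,-0.74,1,0,0],[0,0,0,-0.74,1,0,0],[0,0,0,-0.74,1,0,0],[0,0,0,-0.74,1,0,0],[0,0,0,-0.74,1,0,0],[0,0,0,-0.74,1,0,0]]}}

```text
clock: 1.15
eef_pos: [0.3143, 0.4069, 0.2289]
ee_rot: [2.243, 2.198, -0.007]
wrist_force: [-1.3, 0.1, -0.3]
width: -0.0001
```

```bash
cat >> h.py <<'E'
np.set_printoptions(precision=4,suppress=True)
def Rt(yaw,tilt=0):  # tool x=world dir yaw+90, y=dir yaw, z down; tilt about tool x (rad)
    c,s=np.cos(yaw),np.sin(yaw)
    return np.array([[-s,c,0],[c,s,0],[0,0,-1]]).T@R.from_euler('x',tilt).as_matrix()
def delta(p,Rg):
    s=r.state();M=R.from_rotvec(s["ee_rot"]).as_matrix()
    d=M.T@(np.array(p)-s["eef_pos"]);w=R.from_matrix(M.T@Rg).as_rotvec()
    print("t",round(s["clock"],2),"pos",s["eef_pos"],"F",s["wrist_force"],"w",round(s["width"],4),"q",s["q"])
    print("turn units",np.degrees(w)/8,"shift units",d/.025)
E
python3 -c "
from h import *
delta([.551,.216,.2],Rt(-.033))"
```

```text
t 1.15 pos [0.3143 0.4069 0.2289] F [-1.3405  0.1035 -0.2609] w -0.0001 q [ 0.8424  0.2246  1.6216 -0.0011  1.3002 -0.7079]
turn units [-0.0158  0.0308  0.0917] shift units [-7.4378  9.6238  1.1672]
```

Emit:
{"name": "apply_moves", "arguments": {"motion": [[0,0,0.09,-0.75,0.97,0,0],[0,0,0,-0.75,0.97,0,0],[0,0,0,-0.75,0.97,0,0],[0,0,0,-0.75,0.97,0,0],[0,0,0,-0.75,0.97,0,0],[0,0,0,-0.75,0.97,0,0],[0,0,0,-0.75,0.97,0,0],[0,0,0,-0.75,0.97,0,0]]}}

```text
clock: 2.15
eef_pos: [0.5088, 0.2446, 0.2275]
ee_rot: [2.258, 2.184, -0.012]
wrist_force: [0.3, 0.1, 0.5]
width: 0.0001
```

```bash
python3 -c "
from h import *
delta([.551,.218,.131],Rt(-.033))
cv2.imwrite('pics/w1.png',read_camera('wrist')[:,:,::-1])"
```

```text
t 2.15 pos [0.5088 0.2446 0.2275] F [0.3138 0.1101 0.5405] w 0.0001 q [ 0.3847  0.3392  1.4783 -0.0036  1.331  -1.1519]
turn units [-0.0349  0.0431 -0.0023] shift units [-0.9821  1.7397  3.8575]
```

View pics/w1.png

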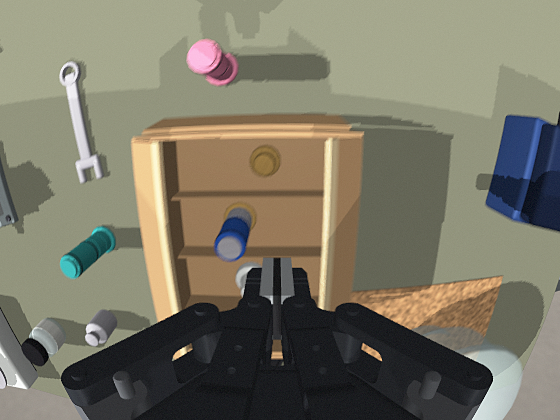

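The wrist view shows the blue coupler in the middle cell with its top at (231,246). The cap is at (264,160), the flap edges at x≈158 and 328 px, and the gap is clear. I'll descend into the gap.

Emit:
{"name": "apply_moves", "arguments": {"motion": [[0,0,0,-0.5,0.9,0.6,0],[0,0,0,-0.5,0.9,0.9,0],[0,0,0,0,0,0.9,0],[0,0,0,0,0,0.9,0],[0,0,0,0,0,0.55,0]]}}

```text
clock: 2.82
eef_pos: [0.5564, 0.2136, 0.1279]
ee_rot: [2.261, 2.179, -0.012]
wrist_force: [1.0, 0.3, -0.3]
width: -0.0001
```

```bash
python3 -c "
from h import *
delta([.551,.09,.131],Rt(-.033))"
```

```text
t 2.83 pos [0.5564 0.2136 0.1279] F [ 0.9842  0.2884 -0.3056] w -0.0001 q [ 0.3069  0.5035  1.4879 -0.0051  1.1564 -1.2247]
turn units [-0.0308  0.0466 -0.0291] shift units [-4.9478 -0.0347 -0.0912]
```

Emit:
{"name": "apply_moves", "arguments": {"motion": [[0,0,0,-0.7,0,-0.1,0],[0,0,0,-0.7,0,0,0],[0,0,0,-0.7,0,0,0],[0,0,0,-0.7,0,0,0],[0,0,0,-0.7,0,0,0],[0,0,0,-0.7,0,0,0],[0,0,0,-0.7,0,0,0]]}}

```text
clock: 3.7
eef_pos: [0.5525, 0.084, 0.1351]
ee_rot: [2.259, 2.178, -0.002]
wrist_force: [0.3, -0.1, 0.5]
width: -0.0002
```

```bash
python3 -c "
from h import *
delta([.551,.336,.131],Rt(-.033))
i=read_camera('side')[:,:,::-1];cv2.imwrite('pics/s2.png',cv2.resize(i[80:230,150:350],None,fx=3,fy=3))"
```

```text
t 3.7 pos [0.5525 0.084  0.1351] F [ 0.3292 -0.1144  0.4714] w -0.0002 q [ 0.087   0.4152  1.6003 -0.004   1.1252 -1.4456]
turn units [ 0.0095  0.0246 -0.0254] shift units [10.0703 -0.4289  0.1299]
```

View pics/s2.png

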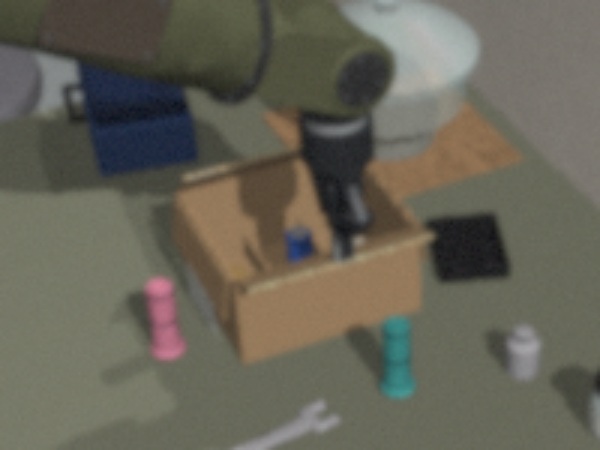

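The right flap is open. Now I'll go back across and push the left one.

Emit:
{"name": "apply_moves", "arguments": {"motion": [[0,0,0,0.9,0,0,0],[0,0,0,0.9,0,0,0],[0,0,0,0.9,0,0.05,0],[0,0,0,0.9,0,0.05,0],[0,0,0,0.9,0,0.1,0],[0,0,0,0.7,0,0.1,0],[0,0,0,0.7,0,0,0],[0,0,0,0.7,0,0,0]]}}

```text
clock: 4.75
eef_pos: [0.5581, 0.2561, 0.1256]
ee_rot: [2.26, 2.177, -0.007]
wrist_force: [-0.1, 0.1, -0.0]
width: -0.0002
```

```bash
python3 -c "
from h import *
delta([.551,.336,.131],Rt(-.033))"
```

```text
t 4.75 pos [0.5581 0.2561 0.1256] F [-0.0786  0.1033 -0.0168] w -0.0002 q [ 0.3727  0.5418  1.4349 -0.0058  1.1677 -1.1581]
turn units [-0.0035  0.0429 -0.0336] shift units [ 3.1811 -0.4041 -0.236 ]
```

Emit:
{"name": "apply_moves", "arguments": {"motion": [[0,0,0,0.6,0,-0.2,0],[0,0,0,0.7,0,-0.1,0],[0,0,0,0.7,0,0,0],[0,0,0,0.7,0,0,0],[0,0,0,0.7,0,0,0],[0,0,0,0.3,0,0,0]]}}

```text
clock: 5.5
eef_pos: [0.5619, 0.3546, 0.133]
ee_rot: [2.26, 2.176, -0.009]
wrist_force: [-0.4, -0.6, 0.3]
width: -0.0
```

```bash
python3 -c "
from h import *
delta([.546,.196,.2],Rt(-.033))
i=read_camera('side')[:,:,::-1];cv2.imwrite('pics/s3.png',cv2.resize(i[80:230,150:350],None,fx=3,fy=3))"
```

```text
t 5.5 pos [0.5619 0.3546 0.133 ] F [-0.3527 -0.5792  0.267 ] w -0.0 q [ 0.5101  0.6425  1.2567 -0.0064  1.2467 -1.0207]
turn units [-0.0034  0.0531 -0.0356] shift units [-6.3836 -0.3971 -2.6328]
```

View pics/s3.png

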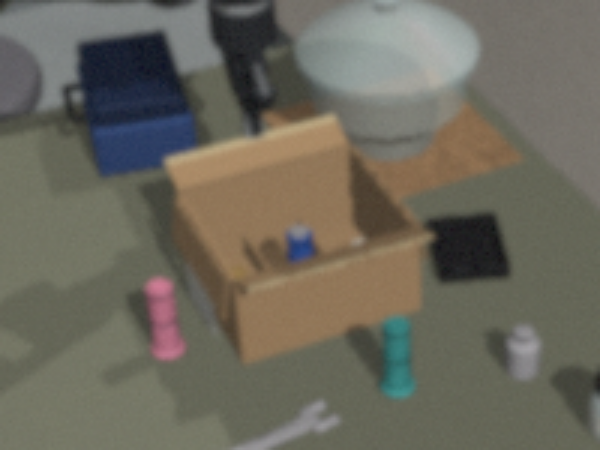

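Emit:
{"name": "apply_moves", "arguments": {"motion": [[0,0,0,0,0,-0.9,40],[0,0,0,-0.3,0,-0.9,85],[0,0,0,-0.9,-0.1,-0.9,85],[0,0,0,-0.9,-0.1,-0.2,85],[0,0,0,-0.9,0,0,85],[0,0,0,-0.9,0,0,85],[0,0,0,-0.9,0,0,85],[0,0,0,-0.9,0,0,85]]}}

```text
clock: 6.55
eef_pos: [0.5507, 0.208, 0.2065]
ee_rot: [2.259, 2.179, -0.012]
wrist_force: [-0.0, -1.0, 0.6]
width: 0.0851
```

```bash
python3 -c "
from h import *
delta([.546,.196,.2],Rt(-.033))
cv2.imwrite('pics/w4.png',read_camera('wrist')[:,:,::-1])
i=read_camera('top')[:,:,::-1];cv2.imwrite('pics/t4.png',cv2.resize(i[130:270,70:230],None,fx=4,fy=4))"
```

```text
t 6.55 pos [0.5507 0.208  0.2065] F [-0.0098 -1.0355  0.5584] w 0.0851 q [ 0.3014  0.4089  1.4328 -0.006   1.3052 -1.2316]
turn units [-0.0221  0.0517 -0.0231] shift units [-0.4862 -0.1685  0.2627]
```

View pics/w4.png

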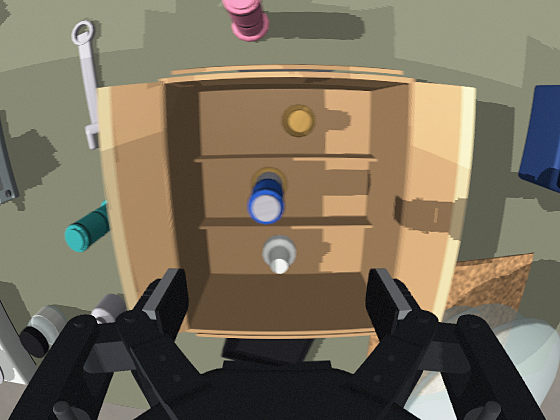

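View pics/t4.png

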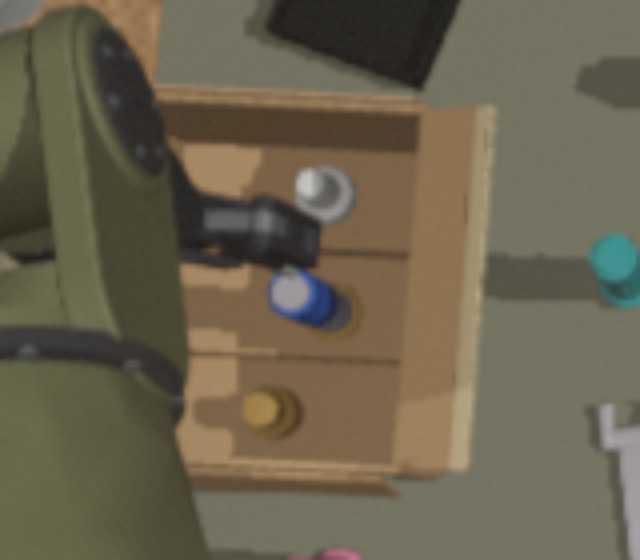

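Both flaps are well outward. The blue coupler's top is at wrist px (265,208). I'll localise it from there.

```bash
cat >> h.py <<'E'
def wray(u,v,pose=None):
    m=camera_model("wrist");s=pose or r.state()
    M=R.from_rotvec(s["ee_rot"]).as_matrix();T=m["T_tool_cam"]
    x,y=(u-m["cx"])/m["fx"],(v-m["cy"])/m["fy"];t=np.hypot(x,y)+1e-12
    d=np.array([x/t*np.sin(t),-y/t*np.sin(t),-np.cos(t)])
    return s["eef_pos"]+M@T[:3,3],M@T[:3,:3]@d
def wz(u,v,z):
    o,d=wray(u,v);return o+d*(z-o[2])/d[2]
E
python3 - <<'E'
from h import *
i=cv2.imread("pics/w4.png");cv2.imwrite("pics/w4c.png",cv2.resize(i[150:240,220:320],None,fx=6,fy=6,interpolation=cv2.INTER_CUBIC))
E
```

```text
(no output)
```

View pics/w4c.png

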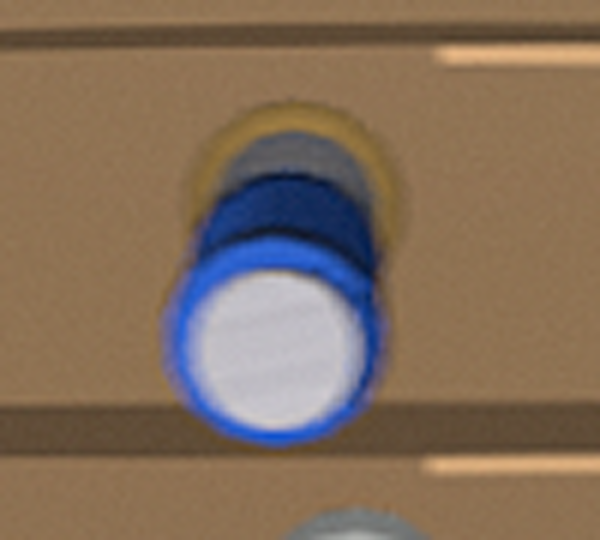

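```bash
python3 - <<'E'
from h import *
print(wz(266.1,208.2,.1),wz(269.2,184.3,.011))
p=wz(266.1,208.2,.1)
delta([p[0],p[1],.056],Rt(-.033))
E
```

```text
[0.547  0.1982 0.1   ] [0.5471 0.1982 0.011 ]
t 6.65 pos [0.5509 0.2072 0.2067] F [-0.8728 -0.5885  0.5773] w 0.0849 q [ 0.3     0.4085  1.4329 -0.0063  1.3054 -1.231 ]
turn units [-0.021   0.0535 -0.0369] shift units [-0.3197 -0.1262  6.0295]
```

Emit:
{"name": "apply_moves", "arguments": {"motion": [[0,0.05,0,-0.33,-0.13,0.5,85],[0,0,0,0,0,0.8,85],[0,0,0,0,0,0.8,85],[0,0,0,0,0,0.8,85],[0,0,0,0,0,0.8,85],[0,0,0,0,0,0.5,85]]}}

```text
clock: 7.4
eef_pos: [0.5474, 0.1983, 0.0987]
ee_rot: [-2.263, -2.176, 0.001]
wrist_force: [-0.2, 0.4, -1.1]
width: 0.0851
```

```bash
python3 -c "
from h import *
delta([.547,.1982,.056],Rt(-.033))"
```

```text
t 7.4 pos [0.5474 0.1983 0.0987] F [-0.1866  0.4002 -1.1033] w 0.0851 q [ 0.284   0.509   1.5556  0.0017  1.0784 -1.2488]
turn units [-0.0132 -0.0071 -0.0421] shift units [-0.0052 -0.0123  1.7071]
```

Emit:
{"name": "apply_moves", "arguments": {"motion": [[0,0,0,0,0,0.7,85],[0,0,0,0,0,0.6,85],[0,0,0,0,0,0.4,85],[0,0,0,0,0,0.1,85]]}}

```text
clock: 7.9
eef_pos: [0.549, 0.2, 0.0535]
ee_rot: [2.263, 2.179, 0.007]
wrist_force: [-3.7, 5.9, 20.1]
width: 0.085
```

```bash
python3 -c "
from h import *
delta([.547,.1982,.056],Rt(-.033))"
```

```text
t 7.9 pos [0.549  0.2    0.0535] F [-3.6571  5.9377 20.0968] w 0.085 q [ 0.2858  0.5733  1.577   0.0023  0.9871 -1.2486]
turn units [ 0.024  -0.0223 -0.0332] shift units [-0.073  -0.0788 -0.1001]
```

Unexpected 20 N upward force. I'll look before going on.

```bash
python3 -c "
from h import *
delta([.547,.1982,.056],Rt(-.033));print(r.state()['moment'])
cv2.imwrite('pics/w5.png',read_camera('wrist')[:,:,::-1])
i=read_camera('side')[:,:,::-1];cv2.imwrite('pics/s5.png',cv2.resize(i[80:230,150:350],None,fx=4,fy=4))
i=read_camera('top')[:,:,::-1];cv2.imwrite('pics/t5.png',cv2.resize(i[130:270,70:230],None,fx=4,fy=4))"
```

```text
t 7.9 pos [0.549  0.2    0.0535] F [-3.6571  5.9377 20.0968] w 0.085 q [ 0.2858  0.5733  1.577   0.0023  0.9871 -1.2486]
turn units [ 0.024  -0.0223 -0.0332] shift units [-0.073  -0.0788 -0.1001]
[-0.8343  0.4257 -0.2295]
```

View pics/w5.png

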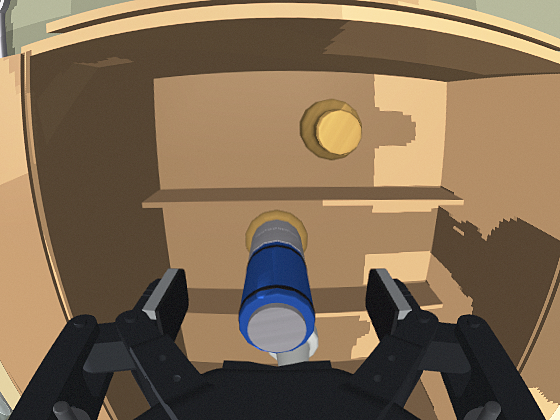

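View pics/s5.png

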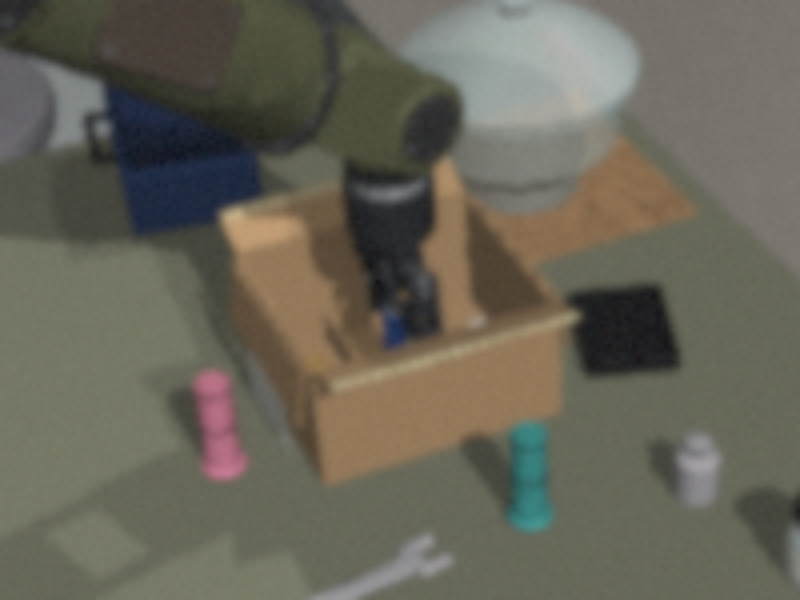

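View pics/t5.png

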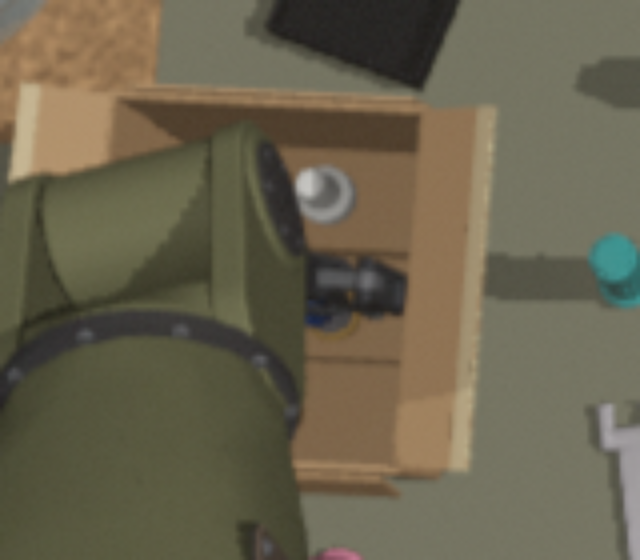

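The coupler is centred between the pads. The moment points to the open -y knuckle resting on the carton rim. I'll back up a bit, narrow the jaws and then go down.

Emit:
{"name": "apply_moves", "arguments": {"motion": [[0,0,0,0,0,-0.6,85],[0,0,0,0,0,0,50],[0,0,0,0,0,0,50]]}}

```text
clock: 8.43
eef_pos: [0.5493, 0.2, 0.0696]
ee_rot: [2.262, 2.179, 0.009]
wrist_force: [-0.1, -0.1, -0.6]
width: 0.0515
```

```bash
python3 -c "
from h import *
delta([.547,.1982,.056],Rt(-.033))
cv2.imwrite('pics/w6.png',read_camera('wrist')[:,:,::-1])"
```

```text
t 8.43 pos [0.5493 0.2    0.0696] F [-0.1152 -0.084  -0.5938] w 0.0515 q [ 0.2857  0.55    1.5699  0.0023  1.0162 -1.2488]
turn units [ 0.0325 -0.0259 -0.0327] shift units [-0.0779 -0.0925  0.5432]
```

View pics/w6.png

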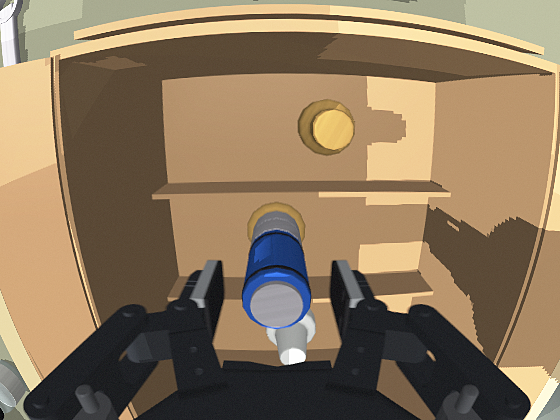

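Free again, with the coupler still between the pads. I'll descend and grip.

Emit:
{"name": "apply_moves", "arguments": {"motion": [[0,0,0,-0.08,-0.09,0.2,50],[0,0,0,0,0,0.3,50],[0,0,0,0,0,0.05,50],[0,0,0,0,0,0,0],[0,0,0,0,0,0,0],[0,0,0,0,0,0,0]]}}

```text
clock: 9.22
eef_pos: [0.5465, 0.1976, 0.0538]
ee_rot: [2.263, 2.179, 0.006]
wrist_force: [-0.6, -1.1, 0.2]
width: 0.029
```

```bash
python3 -c "
from h import *
delta([.547,.1982,.2],Rt(-.033))"
```

```text
t 9.22 pos [0.5465 0.1976 0.0538] F [-0.5596 -1.1124  0.2031] w 0.029 q [ 0.2832  0.5672  1.5863  0.0022  0.9846 -1.2509]
turn units [ 0.0197 -0.0203 -0.0346] shift units [ 0.04    0.0371 -5.848 ]
```

Emit:
{"name": "apply_moves", "arguments": {"motion": [[0,0,0,0,0,-0.4,0],[0,0,0,0,0,-0.9,0],[0,0,0,0,0,-0.9,0],[0,0,0,0,0,-0.9,0],[0,0,0,0,0,-0.9,0],[0,0,0,0,0,-0.9,0],[0,0,0,0,0,-0.9,0],[0,0,0,0,0,-0.9,0]]}}

```text
clock: 10.22
eef_pos: [0.5446, 0.1971, 0.2288]
ee_rot: [-2.262, -2.178, -0.004]
wrist_force: [0.5, 0.0, -2.0]
width: 0.0291
```

```bash
python3 -c "
from h import *
psi=.16;n=np.array([-np.sin(np.radians(25))*np.cos(psi),-np.sin(np.radians(25))*np.sin(psi),np.cos(np.radians(25))])
Rg=Rt(psi,np.radians(25));print(Rg[:,2],-n)
Rg2=Rt(psi,np.radians(-25));print(Rg2[:,2])
seat=np.array([.4878,-.2286,.0854])
delta(seat+n*(.0488+.09),Rg if Rg[0,2]>0 else Rg2)
cv2.imwrite('pics/w7.png',read_camera('wrist')[:,:,::-1])"
```

```text
[-0.4172 -0.0673 -0.9063] [ 0.4172  0.0673 -0.9063]
[ 0.4172  0.0673 -0.9063]
t 10.22 pos [0.5446 0.1971 0.2288] F [ 0.4895  0.0112 -1.9856] w 0.0291 q [ 0.283   0.3662  1.4387  0.0024  1.3353 -1.2507]
turn units [-3.1095  0.2905 -1.397 ] shift units [-17.5639  -3.9326   0.6575]
```

View pics/w7.png

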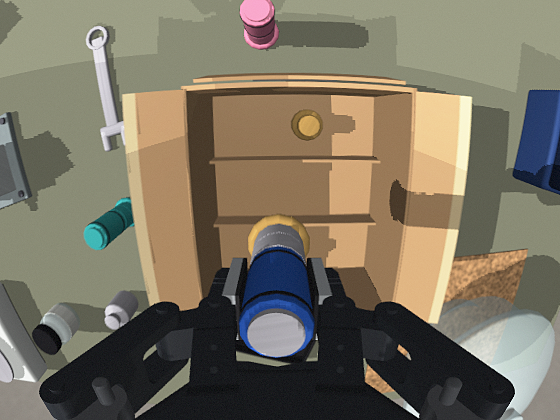

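The coupler is held. I'll move across to the port, staying high.

Emit:
{"name": "apply_moves", "arguments": {"motion": [[0,0,0,-0.6,-0.2,0,0],[0,0,0,-0.9,-0.2,0,0],[0,0,0,-1,-0.25,0,0],[0,0,0,-1,-0.25,0,0],[0,0,0,-1,-0.25,0,0],[0,0,0,-1,-0.25,0,0],[0,0,0,-1,-0.25,0,0],[0,0,0,-1,-0.25,0,0]]}}

```text
clock: 11.28
eef_pos: [0.4829, -0.0015, 0.2256]
ee_rot: [-2.262, -2.174, 0.001]
wrist_force: [-0.2, -0.5, -2.1]
width: 0.0289
```

Emit:
{"name": "apply_moves", "arguments": {"motion": [[0,0,0,-1,-0.25,0,0],[0,0,0,-1,-0.25,0,0],[0,0,0,-1,-0.25,0,0],[0,0,0,-1,-0.25,0,0],[0,0,0,-1,-0.25,0,0],[0,0,0,-1,-0.25,0,0],[0,0,0,-1,-0.25,0,0],[0,0,0,-1,-0.25,0,0]]}}

```text
clock: 12.28
eef_pos: [0.4112, -0.2118, 0.2189]
ee_rot: [-2.263, -2.161, 0.009]
wrist_force: [-0.3, 1.2, -2.8]
width: 0.0285
```

```bash
cat >> h.py <<'E'
def port(seat,psi,h,mz=.0488,tilt=25):
    t=np.radians(tilt);n=np.array([-np.sin(t)*np.cos(psi),-np.sin(t)*np.sin(psi),np.cos(t)])
    delta(np.array(seat)+n*(mz+h),Rt(psi,-t))
E
python3 -c "
from h import *
port([.4878,-.2286,.0854],.16,.09)
cv2.imwrite('pics/w8.png',read_camera('wrist')[:,:,::-1])"
```

```text
t 12.28 pos [ 0.4112 -0.2118  0.2189] F [-0.2734  1.1698 -2.8467] w 0.0285 q [-0.5535  0.1232  1.765  -0.0027  1.2672 -2.0773]
turn units [-3.2057  0.2816 -1.4628] shift units [-1.0107  0.8004  0.293 ]
```

View pics/w8.png

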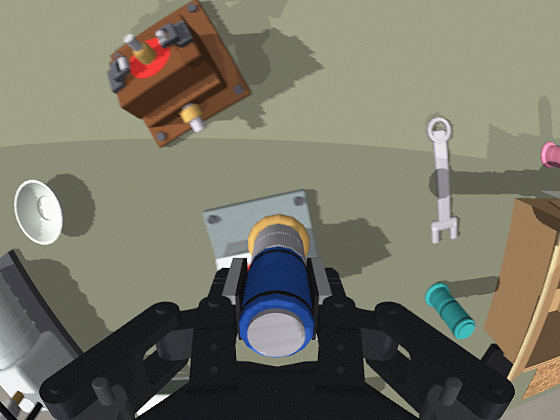

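I'm over the grey port. I'll tilt to the nipple axis, with a roll about the tool axis that keeps joint 6 away from its limit.

```bash
cat >> h.py <<'E'
def port(seat,psi,h,mz=.0488,tilt=25,roll=30,off=(0,0)):
    t=np.radians(tilt);n=np.array([-np.sin(t)*np.cos(psi),-np.sin(t)*np.sin(psi),np.cos(t)])
    Rg=Rt(psi,-t)@R.from_euler('z',roll,degrees=True).as_matrix()
    delta(np.array(seat)+n*(mz+h)-Rg[:,:2]@np.array(off),Rg)
E
python3 -c "
from h import *
port([.4878,-.2286,.0854],.16,.09)"
```

```text
t 12.32 pos [ 0.4104 -0.2139  0.2188] F [-1.2146 -0.7451 -3.5648] w 0.0288 q [-0.5578  0.124   1.7643 -0.0038  1.2671 -2.0801]
turn units [-3.0321  1.112   2.2171] shift units [-0.9236  0.8276  0.2899]
```

Emit:
{"name": "apply_moves", "arguments": {"motion": [[-0.6,0.22,0.44,-0.2,0.2,0,0],[-0.6,0.22,0.44,-0.2,0.2,0,0],[-0.6,0.22,0.44,-0.2,0.2,0,0],[-0.6,0.22,0.44,-0.2,0.2,0,0],[-0.6,0.22,0.44,0,0,0,0]]}}

```text
clock: 12.95
eef_pos: [0.4211, -0.2397, 0.2158]
ee_rot: [2.395, 1.627, 0.584]
wrist_force: [-0.1, 0.2, -3.0]
width: 0.0287
```

```bash
python3 -c "
from h import *
port([.4878,-.2286,.0854],.16,.09)
cv2.imwrite('pics/w9.png',read_camera('wrist')[:,:,::-1])"
```

```text
t 12.95 pos [ 0.4211 -0.2397  0.2158] F [-0.0646  0.1862 -3.0191] w 0.0287 q [-0.7664  0.0191  1.9417  0.4292  0.9487 -2.1717]
turn units [ 0.0298  0.008  -0.0939] shift units [0.1364 0.2044 0.3184]
```

View pics/w9.png

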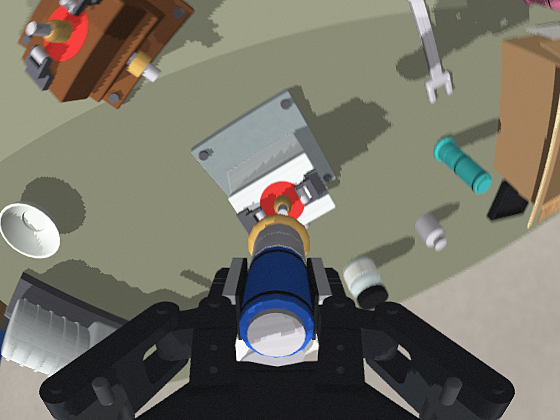

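The grey port shows at (283,200) with its red ring, and the pin tip is near (286,212), just ahead of the coupler's ring. I'll enlarge it.

```bash
python3 -c "
import cv2
i=cv2.imread('pics/w9.png');cv2.imwrite('pics/w9c.png',cv2.resize(i[85:255,180:345],None,fx=4.8,fy=3.5,interpolation=cv2.INTER_CUBIC) if 0 else cv2.resize(i[140:260,215:345],None,fx=5,fy=5,interpolation=cv2.INTER_CUBIC))"
```

```text
(no output)
```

View pics/w9c.png

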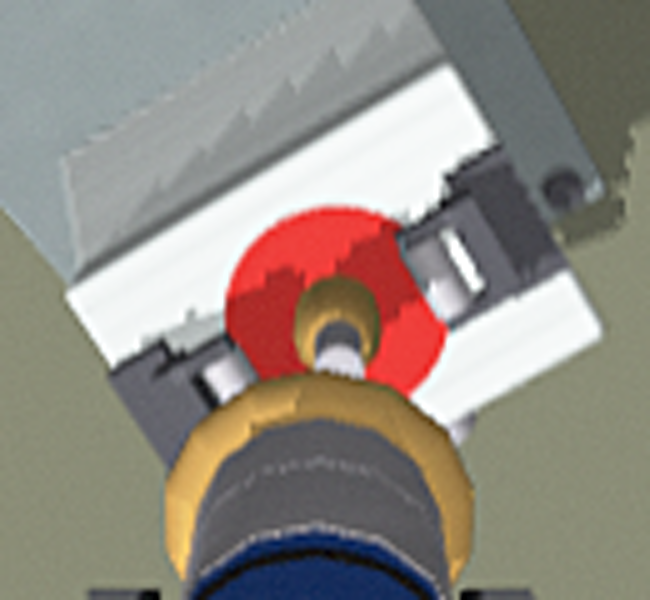

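```bash
cat >> h.py <<'E'
def wproj_tool(p):
    m=camera_model("wrist");T=m["T_tool_cam"];q=T[:3,:3].T@(np.asarray(p,float)-T[:3,3])
    t=np.arctan2(np.hypot(q[0],q[1]),-q[2]);k=np.hypot(q[0],q[1])+1e-12
    return np.array([m["cx"]+m["fx"]*t*q[0]/k,m["cy"]-m["fy"]*t*q[1]/k])
def plane(u,v,p0,n):
    o,d=wray(u,v);return o+d*((np.array(p0)-o)@n)/(d@n)
def nrm(psi,t=25):
    t=np.radians(t);return np.array([-np.sin(t)*np.cos(psi),-np.sin(t)*np.sin(psi),np.cos(t)])
E
cat > ring.py <<'E'
import sys
from h import *
from scipy.optimize import least_squares
f=sys.argv[1];x0,y0,x1,y1=map(int,sys.argv[2:6])
i=cv2.imread(f);h=cv2.cvtColor(i,cv2.COLOR_BGR2HSV)
m=(((h[...,0]<7)|(h[...,0]>173))&(h[...,1]>150)&(h[...,2]>70)).astype(np.uint8)
k=np.zeros_like(m);k[y0:y1,x0:x1]=1;m*=k
# boundary red->white pixels
white=((h[...,1]<60)&(h[...,2]>140)).astype(np.uint8)
b=(m>0)&(cv2.dilate(white,np.ones((5,5)))>0)
ys,xs=np.nonzero(b)
seat=np.array([.4878,-.2286,.0854]);psi=.16;n=nrm(psi)
ex=np.array([np.cos(psi)*np.cos(np.radians(25)),np.sin(psi)*np.cos(np.radians(25)),np.sin(np.radians(25))]);ey=np.cross(n,ex)
P=np.array([plane(x,y,seat,n)-seat for x,y in zip(xs,ys)]);uv=np.c_[P@ex,P@ey]
s=least_squares(lambda a:np.hypot(uv[:,0]-a[0],uv[:,1]-a[1])-a[2],[0,0,.018],loss='soft_l1',f_scale=.0007)
print("n",len(xs),"ring centre off (port x,y) mm",s.x[:2]*1e3,"rad",s.x[2]*1e3,"res",np.std(s.fun)*1e3)
c=seat+ex*s.x[0]+ey*s.x[1];print("seat",c)
E
python3 ring.py pics/w9.png 250 170 310 225
python3 - <<'E'
from h import *
for z in (.0488,.0428,-.0462): print(z,wproj_tool([0,0,z]))
print([wproj_tool([sx*.0195,0,.0428]) for sx in(-1,1)])
seat=np.array([.4878,-.2286,.0854]);n=nrm(.16)
a=plane(230,197,seat,n);b=plane(305,152.4,seat,n);c=plane(335,207,seat,n)
d=a-b;print("far edge yaw",np.arctan2(-d[0],d[1]),d[2],np.linalg.norm(d)); d=b-c;print("side edge yaw",np.arctan2(d[1],d[0]),d)
E
```

```text
n 158 ring centre off (port x,y) mm [-1.3739  1.5418] rad 19.17341019156382 res 1.680913525105087
seat [ 0.4863 -0.2273  0.0848]
0.0488 [277.6166 239.3246]
0.0428 [277.6507 243.0031]
-0.0462 [278.4824 335.0295]
[array([246.1886, 242.9343]), array([309.0909, 242.8789])]
far edge yaw -2.980451915447715 4.2480170842323917e-05 0.0798597413740265
side edge yaw -3.0001514195620915 [-0.0528 -0.0075 -0.0248]
```

```bash
python3 - <<'E'
from h import *
i=cv2.imread('pics/w9.png');h=cv2.cvtColor(i,cv2.COLOR_BGR2HSV)
blue=(h[...,0]>100)&(h[...,0]<130)&(h[...,1]>120)
for y in range(250,360,10):
    xs=np.nonzero(blue[y,200:360])[0]+200
    if len(xs): print(y,xs.min(),xs.max(),(xs.min()+xs.max())/2)
for z in (.0,-.02,-.043,-.046): print(z,wproj_tool([0,0,z]))
brass=(h[...,0]>12)&(h[...,0]<28)&(h[...,1]>80)
for y in range(216,258,3):
    xs=np.nonzero(brass[y,230:330])[0]+230
    if len(xs): print('brass',y,xs.min(),xs.max(),(xs.min()+xs.max())/2)
cv2.imwrite('pics/w9d.png',cv2.resize(i[225:365,215:345],None,fx=4,fy=4,interpolation=cv2.INTER_CUBIC))
E
```

```text
250 264 292 278.0
260 246 307 276.5
270 249 306 277.5
280 246 307 276.5
290 244 309 276.5
300 243 351 297.0
310 243 312 277.5
320 239 313 276.0
330 239 313 276.0
340 243 309 276.0
350 253 299 276.0
0.0 [277.9577 276.4102]
-0.02 [278.1529 297.9789]
-0.043 [278.4368 329.8457]
-0.046 [278.4795 334.6995]
brass 216 266 288 277.0
brass 219 262 295 278.5
brass 222 257 298 277.5
brass 225 254 302 278.0
brass 228 252 304 278.0
brass 231 251 306 278.5
brass 234 249 307 278.0
brass 237 248 309 278.5
brass 240 248 309 278.5
brass 243 248 309 278.5
brass 246 248 308 278.0
brass 249 248 308 278.0
brass 252 249 307 278.0
brass 255 251 306 278.5
```

View pics/w9d.png

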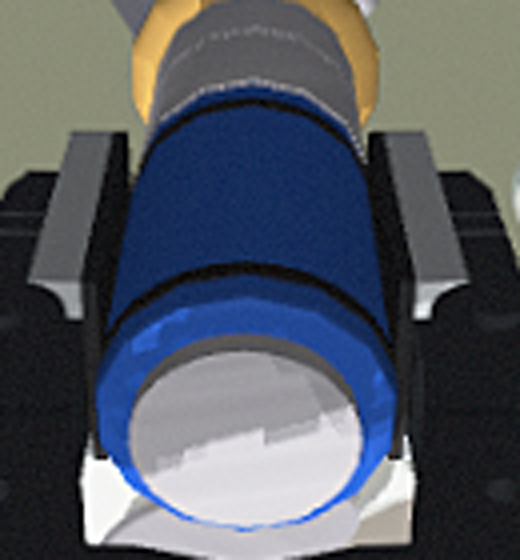

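```bash
sed -i 's/^s=least/dil=int(sys.argv[6]) if len(sys.argv)>6 else 0\nkeep=np.abs(uv[:,0])>.009;uv=uv[keep];xs=xs[keep]\ns=least/; s/soft_l1/cauchy/; s/\[0,0,.018\]/[0,0,.019]/; s/f_scale=.0007/f_scale=.0004/' ring.py
sed -i 's/^print("n"/print("u range",uv.min(0)*1e3,uv.max(0)*1e3)\nprint("n"/; s/np.ones((5,5))/np.ones((3,3))/' ring.py
python3 ring.py pics/w9.png 250 170 310 225
python3 - <<'E'
from h import *
# nipple points: expected px of seat, brass tip centre, pin tip under current estimate
for seat in ([.4878,-.2286,.0854],[.4863,-.2273,.0848]):
  seat=np.array(seat)
  s=r.state();M=R.from_rotvec(s["ee_rot"]).as_matrix();n=nrm(.16)
  for h in (0,.018,.034): print(h,wproj_tool(M.T@(seat+n*h-s["eef_pos"])))
E
```

```text
u range [-21.3619 -16.7119] [19.4892 19.826 ]
n 54 ring centre off (port x,y) mm [-1.0188  1.6407] rad 20.082177702947956 res 1.790262353455056
seat [ 0.4866 -0.2271  0.085 ]
0 [280.8045 204.5828]
0.018 [281.0853 210.4627]
0.034 [281.3641 216.3205]
0 [281.4405 202.5143]
0.018 [281.7609 208.2802]
0.034 [282.0792 214.027 ]
```

```bash
python3 -c "
from h import *
port([.4866,-.2270,.0848],.158,.05)"
```

```text
t 13.0 pos [ 0.4203 -0.2392  0.215 ] F [ 0.1878 -0.1692 -2.8244] w 0.0288 q [-0.7682  0.0174  1.9463  0.4339  0.9459 -2.1732]
turn units [ 0.0434 -0.0096 -0.1082] shift units [0.1756 0.1634 1.9072]
```

Emit:
{"name": "apply_moves", "arguments": {"motion": [[0.04,0,-0.1,0.17,0.16,0,0],[0,0,0,0,0,0.6,0],[0,0,0,0,0,0.6,0],[0,0,0,0,0,0.4,0],[0,0,0,0,0,0,0]]}}

```text
clock: 13.62
eef_pos: [0.442, -0.2334, 0.177]
ee_rot: [2.389, 1.65, 0.575]
wrist_force: [-1.0, 0.5, -2.9]
width: 0.0289
```

```bash
python3 -c "
from h import *
port([.4866,-.2270,.0848],.158,.05)
a=read_camera('wrist')[:,:,::-1];b=read_camera('side')[:,:,::-1];c=read_camera('top')[:,:,::-1]
cv2.imwrite('pics/w10.png',a);cv2.imwrite('pics/s10.png',b);cv2.imwrite('pics/t10.png',c)
k=lambda i,x,y:cv2.resize(i[y:y+80,x:x+80],None,fx=5,fy=5,interpolation=cv2.INTER_CUBIC)
cv2.imwrite('pics/m10.png',np.hstack([k(b,250,200),k(c,280,190)]))
cv2.imwrite('pics/w10c.png',cv2.resize(a[140:260,215:345],None,fx=5,fy=5,interpolation=cv2.INTER_CUBIC))"
```

```text
t 13.62 pos [ 0.442  -0.2334  0.177 ] F [-1.0294  0.4913 -2.9094] w 0.0289 q [-0.7193  0.1039  1.9489  0.4418  0.8557 -2.1814]
turn units [-0.0464  0.0025  0.021 ] shift units [0.0133 0.0786 0.1499]
```

View pics/m10.png

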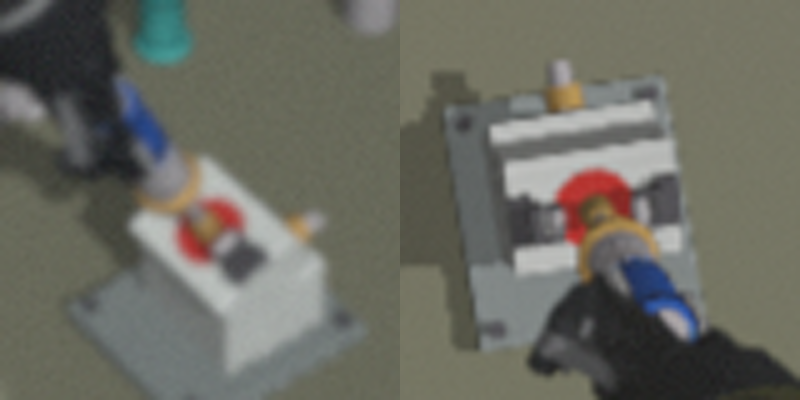

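View pics/w10c.png

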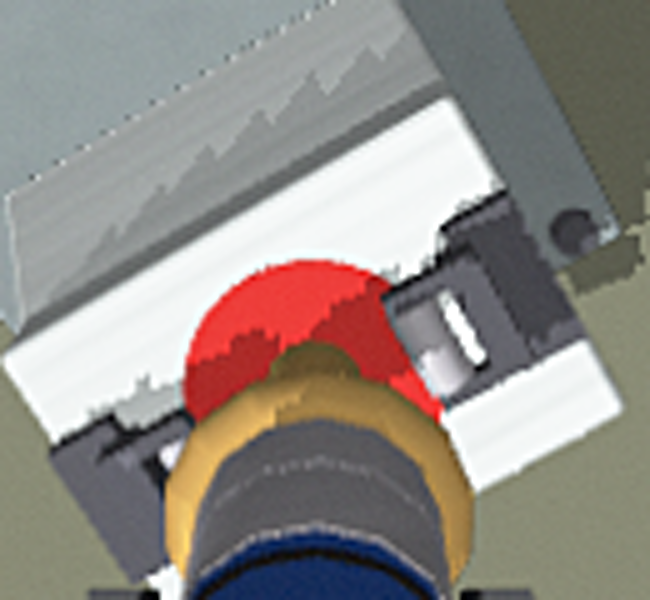

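The side view shows the coupler's brass ring at crop (170,190), in line with the nipple at (205,225). The top view also shows it in line. Wrist: nipple dome top at crop x≈313, coupler ring centre at about 319. I'll fit the ring again.

```bash
python3 ring.py pics/w10.png 245 185 310 240; python3 - <<'E'
from h import *
i=cv2.imread('pics/w10.png')
s=r.state();M=R.from_rotvec(s["ee_rot"]).as_matrix();n=nrm(.158)
# manual arc points (crop px) on red ring edge away from rollers
pts=[(183,385),(190,350),(205,320),(230,290),(265,268),(305,259),(345,265),(378,280),(443,408)]
seat=np.array([.4866,-.2270,.0848])
P=np.array([M.T@(plane(215+(x)/5,140+(y)/5,seat,n)-s["eef_pos"]) for x,y in pts])*1e3
from scipy.optimize import least_squares
f=least_squares(lambda a:np.hypot(P[:,0]-a[0],P[:,1]-a[1])-a[2],[0,0,19]);print("ring in tool mm",f.x,f.fun,P[:,2].mean())
print("axis px at seat depth",wproj_tool([0,0,.1]),"pt 18mm above",wproj_tool([0,0,.082]))
print(s["eef_pos"],M[:,2],-n)
E
```

```text
u range [-20.6704 -17.5472] [14.9821 18.3435]
n 56 ring centre off (port x,y) mm [-0.0869  0.5677] rad 20.342887596760747 res 0.6152575670778114
seat [ 0.4876 -0.2281  0.0854]
ring in tool mm [ 0.3901  3.8067 20.8707] [ 0.1049 -0.1572 -0.2619  0.0285  0.3171  0.3649 -0.0825 -0.4477  0.134 ] 103.87065388817608
axis px at seat depth [277.3449 214.5351] pt 18mm above [277.414  222.1134]
[ 0.442  -0.2339  0.1783] [ 0.4134  0.067  -0.9081] [ 0.4174  0.0665 -0.9063]
```

```bash
python3 -c "
from h import *
port([.4876,-.2281,.0854],.158,.03)"
```

```text
t 13.78 pos [ 0.442  -0.2339  0.1783] F [ 0.7538 -0.965  -3.1445] w 0.0284 q [-0.7202  0.1016  1.9483  0.4418  0.8564 -2.1813]
turn units [-0.0303  0.0079  0.0209] shift units [-0.001   0.1141  0.9927]
```

Emit:
{"name": "apply_moves", "arguments": {"motion": [[-0.03,0,0.02,0,0.11,0.1,0],[0,0,0,0,0,0.4,0],[0,0,0,0,0,0.35,0],[0,0,0,0,0,0.05,0]]}}

```text
clock: 14.28
eef_pos: [0.4546, -0.2337, 0.1582]
ee_rot: [2.386, 1.641, 0.579]
wrist_force: [0.0, 0.2, -3.1]
width: 0.0288
```

```bash
python3 -c "
from h import *
port([.4876,-.2281,.0854],.158,.03)
a=read_camera('wrist')[:,:,::-1];b=read_camera('side')[:,:,::-1];c=read_camera('top')[:,:,::-1]
cv2.imwrite('pics/w11.png',a);cv2.imwrite('pics/s11.png',b);cv2.imwrite('pics/t11.png',c)
k=lambda i,x,y:cv2.resize(i[y:y+80,x:x+80],None,fx=5,fy=5,interpolation=cv2.INTER_CUBIC)
cv2.imwrite('pics/m11.png',np.hstack([k(b,250,200),k(c,280,190)]))
cv2.imwrite('pics/w11c.png',cv2.resize(a[140:260,215:345],None,fx=5,fy=5,interpolation=cv2.INTER_CUBIC))"; python3 ring.py pics/w11.png 235 185 315 250
```

```text
t 14.28 pos [ 0.4546 -0.2337  0.1582] F [ 0.001   0.2035 -3.0693] w 0.0288 q [-0.7012  0.1513  1.9467  0.4603  0.8008 -2.1892]
turn units [0.0106 0.0122 0.0007] shift units [ 0.0043 -0.0229  0.0539]
u range [-21.1024 -17.8429] [14.547  19.7851]
n 57 ring centre off (port x,y) mm [-0.373   0.9588] rad 20.476017139523602 res 0.19310314694016872
seat [ 0.4873 -0.2277  0.0852]
```

View pics/m11.png

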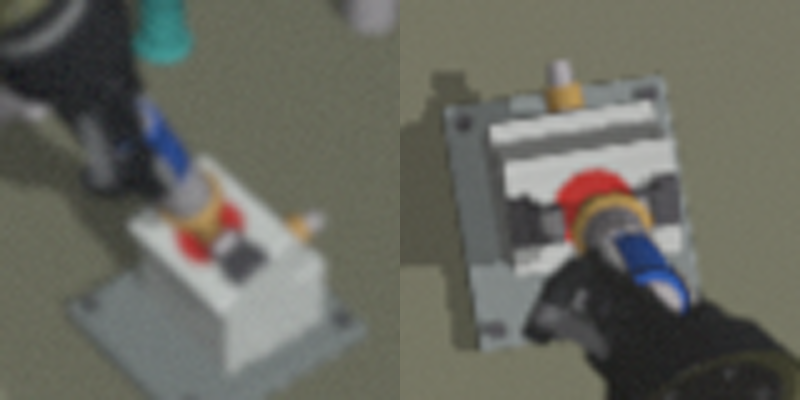

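View pics/w11c.png

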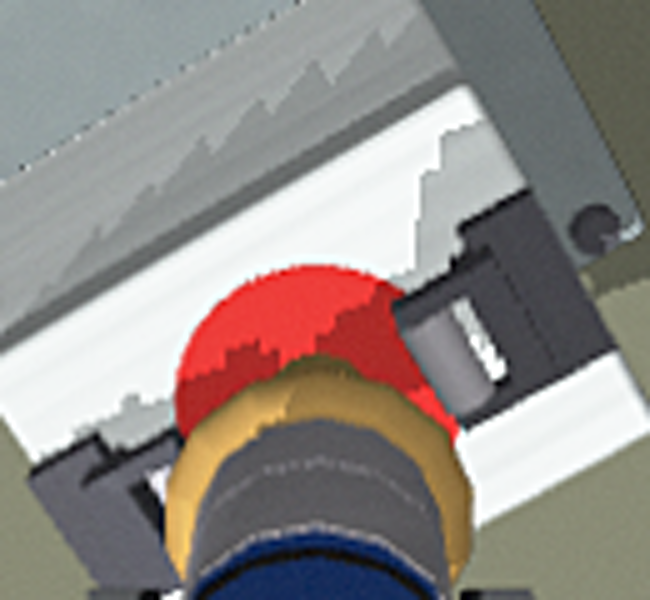

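Ring fit residual is 0.2 mm, giving seat (.4873, -.2277, .0852). I'll nudge onto it and go in to just above the rollers.

```bash
python3 -c "
from h import *
port([.4873,-.2278,.0853],.158,.014,off=(.0003,0))"
```

```text
t 14.43 pos [ 0.4546 -0.234   0.159 ] F [ 0.2956 -0.0213 -2.4929] w 0.0283 q [-0.7016  0.15    1.9463  0.4601  0.8016 -2.189 ]
turn units [0.0177 0.0144 0.0012] shift units [ 0.0027 -0.056   0.7234]
```

Emit:
{"name": "apply_moves", "arguments": {"motion": [[0.02,0.01,0,0,-0.05,0.2,0],[0,0,0,0,0,0.25,0],[0,0,0,0,0,0.2,0],[0,0,0,0,0,0.05,0]]}}

```text
clock: 14.92
eef_pos: [0.4613, -0.2324, 0.1419]
ee_rot: [2.387, 1.642, 0.579]
wrist_force: [-0.2, -0.9, -2.9]
width: 0.0288
```

```bash
python3 -c "
from h import *
port([.4873,-.2278,.0853],.158,.012,off=(.0003,0))
print(r.state()['moment'])
a=read_camera('wrist')[:,:,::-1]
cv2.imwrite('pics/w12.png',a)
cv2.imwrite('pics/w12c.png',cv2.resize(a[140:260,215:345],None,fx=5,fy=5,interpolation=cv2.INTER_CUBIC))"; python3 ring.py pics/w12.png 235 185 315 250
```

```text
t 14.93 pos [ 0.4613 -0.2324  0.1419] F [-0.1504 -0.9043 -2.9448] w 0.0288 q [-0.6892  0.1877  1.9482  0.4743  0.7641 -2.2005]
turn units [0.0003 0.0056 0.0016] shift units [ 0.0049 -0.0069  0.0657]
[-0.0375  0.4168  0.0348]
u range [-21.5137 -16.3099] [-9.0337 20.163 ]
n 60 ring centre off (port x,y) mm [-0.9494  1.3721] rad 20.456527995006738 res 0.17702230433185243
seat [ 0.4867 -0.2274  0.085 ]
```

View pics/w12c.png

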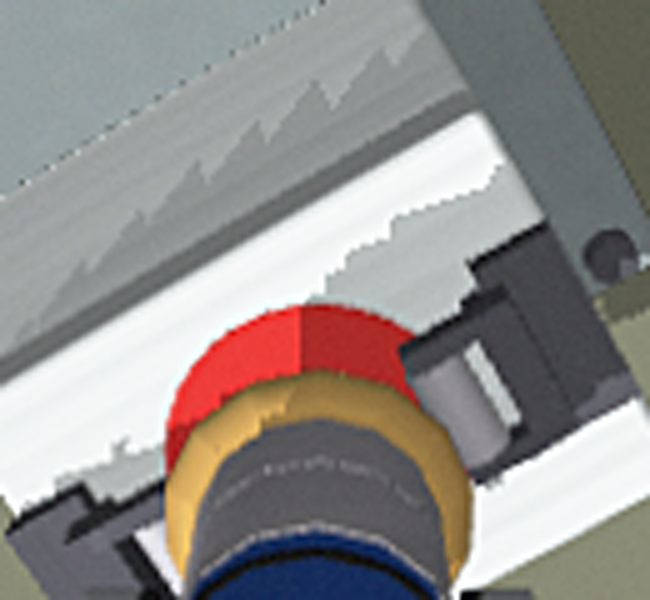

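No contact force with the mouth about 13.6 mm above the face, so the nipple has entered cleanly. Now I'll press.

Emit:
{"name": "apply_moves", "arguments": {"motion": [[0,0,0,0,0,0.12,0],[0,0,0,0,0,0.12,0],[0,0,0,0,0,0.12,0]]}}

```text
clock: 15.35
eef_pos: [0.4653, -0.2319, 0.1346]
ee_rot: [2.385, 1.643, 0.58]
wrist_force: [-8.2, 0.8, 7.3]
width: 0.0289
```

```bash
cat > p.py <<'E'
from h import *
port([.4873,-.2278,.0853],.158,0,off=(.0003,0))
s=r.state();M=R.from_rotvec(s["ee_rot"]).as_matrix();print("F tool",M.T@(s["wrist_force"]+[0,0,2.9]),"M",s["moment"])
E
python3 p.py
```

```text
t 15.35 pos [ 0.4653 -0.2319  0.1346] F [-8.2058  0.8209  7.3123] w 0.0289 q [-0.6827  0.2055  1.947   0.4819  0.7462 -2.2063]
turn units [0.0077 0.0043 0.0083] shift units [-0.0034 -0.0302  0.2152]
F tool [  0.3611  -3.5581 -12.6297] M [0.3735 1.179  0.309 ]
```

Emit:
{"name": "apply_moves", "arguments": {"motion": [[0,0,0,0,-0.03,0.15,0],[0,0,0,0,0,0.15,0]]}}

```text
clock: 15.6
eef_pos: [0.4682, -0.2313, 0.1293]
ee_rot: [2.383, 1.642, 0.581]
wrist_force: [-22.2, 14.2, 36.1]
width: 0.0289
```

```bash
python3 p.py
```

```text
t 15.6 pos [ 0.4682 -0.2313  0.1293] F [-22.1899  14.2488  36.0518] w 0.0289 q [-0.678   0.2182  1.9471  0.4895  0.7315 -2.2126]
turn units [0.0234 0.0023 0.0154] shift units [-0.0144 -0.0433 -0.0303]
F tool [ 14.5339  -9.7911 -43.6528] M [2.939  0.7388 1.5586]
```

It's bottoming firmly. I'll ease a touch and look.

Emit:
{"name": "apply_moves", "arguments": {"motion": [[0,0,0,0,0,-0.02,0]]}}

```text
clock: 15.72
eef_pos: [0.4681, -0.2314, 0.1301]
ee_rot: [2.382, 1.642, 0.582]
wrist_force: [-5.7, 0.1, 2.4]
width: 0.0288
```

```bash
python3 p.py; python3 -c "
from h import *
a=read_camera('wrist')[:,:,::-1];b=read_camera('side')[:,:,::-1];c=read_camera('top')[:,:,::-1]
cv2.imwrite('pics/w13.png',a)
k=lambda i,x,y:cv2.resize(i[y:y+80,x:x+80],None,fx=5,fy=5,interpolation=cv2.INTER_CUBIC)
cv2.imwrite('pics/m13.png',np.hstack([k(b,250,200),k(c,280,190)]))
cv2.imwrite('pics/w13c.png',cv2.resize(a[180:300,215:345],None,fx=5,fy=5,interpolation=cv2.INTER_CUBIC))"; python3 p.py
```

```text
t 15.72 pos [ 0.4681 -0.2314  0.1301] F [-5.6597  0.0658  2.3614] w 0.0288 q [-0.6784  0.2164  1.9469  0.4892  0.7329 -2.2124]
turn units [0.0272 0.0018 0.0172] shift units [-0.0179 -0.0538  0.0036]
F tool [-0.5836 -2.9051 -7.1372] M [0.1476 0.9498 0.0486]
t 15.88 pos [ 0.468  -0.2315  0.1301] F [-5.7149  0.5677  6.0448] w 0.0287 q [-0.6785  0.2164  1.947   0.4891  0.7329 -2.2124]
turn units [0.0272 0.0025 0.0168] shift units [-0.0155 -0.0523  0.0042]
F tool [  0.6379  -1.7744 -10.4612] M [0.272  0.721  0.2334]
```

View pics/m13.png

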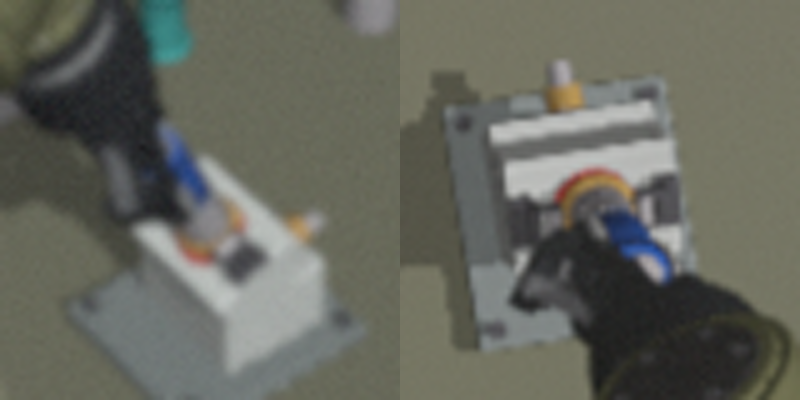

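View pics/w13.png

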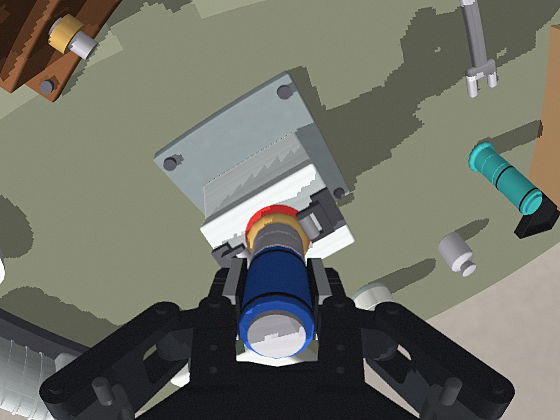

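It appears home: tool at 0.1 mm from the computed home, red ring only just visible round the brass ring, rollers outside it. The force is only about the spring's, so I'll centre slightly and add a little preload.

Emit:
{"name": "apply_moves", "arguments": {"motion": [[0,0,0,0,-0.04,0.015,0],[0,0,0,0,0,0.02,0]]}}

```text
clock: 16.12
eef_pos: [0.468, -0.2314, 0.13]
ee_rot: [2.38, 1.641, 0.583]
wrist_force: [-6.7, 1.2, 5.4]
width: 0.0285
```

```bash
python3 p.py
```

```text
t 16.12 pos [ 0.468  -0.2314  0.13  ] F [-6.6642  1.2492  5.384 ] w 0.0285 q [-0.6785  0.2158  1.9486  0.4913  0.7299 -2.2148]
turn units [0.0435 0.0051 0.0195] shift units [-0.0158 -0.0496 -0.0008]
F tool [  0.8348  -3.0561 -10.2255] M [0.3371 0.7882 0.1936]
```

Emit:
{"name": "apply_moves", "arguments": {"motion": [[0.04,0,0.02,-0.01,-0.06,0.06,0]]}}

```text
clock: 16.25
eef_pos: [0.468, -0.2313, 0.129]
ee_rot: [2.385, 1.64, 0.581]
wrist_force: [-4.7, 3.2, 18.5]
width: 0.0286
```

```bash
python3 p.py
```

```text
t 16.25 pos [ 0.468  -0.2313  0.129 ] F [-4.7106  3.2247 18.4674] w 0.0286 q [-0.6779  0.2182  1.9476  0.4887  0.7309 -2.2101]
turn units [0.0203 0.0063 0.0007] shift units [-0.0109 -0.0307 -0.0361]
F tool [  6.0178   2.6652 -21.1149] M [ 0.707  -0.644   0.3836]
```

```bash
python3 -c "
from h import *
for k in range(5):
    a=read_camera('wrist')
    s=r.state();print(s['clock'],s['eef_pos'],s['wrist_force'],s['moment'])
a=a[:,:,::-1]
cv2.imwrite('pics/w14c.png',cv2.resize(a[190:280,215:345],None,fx=6,fy=6,interpolation=cv2.INTER_CUBIC))"; python3 p.py
```

```text
16.3 [ 0.4681 -0.2314  0.1292] [-1.7206  1.914   8.3667] [ 0.4956 -0.2342  0.2513]
16.35 [ 0.4681 -0.2314  0.1291] [-1.5524  1.5     9.47  ] [ 0.4411 -0.2429  0.2487]
16.4 [ 0.468  -0.2313  0.1291] [-1.2293  1.6609  9.2092] [ 0.4331 -0.2568  0.17  ]
16.45 [ 0.468  -0.2313  0.1291] [-1.7084  2.0754  9.238 ] [ 0.5149 -0.2822  0.2152]
16.5 [ 0.468  -0.2313  0.1292] [-1.4932  1.2545  9.5949] [ 0.4696 -0.2901  0.222 ]
t 16.5 pos [ 0.468  -0.2313  0.1292] F [-1.4932  1.2545  9.5949] w 0.029 q [-0.6779  0.218   1.9474  0.4887  0.731  -2.2102]
turn units [0.0224 0.0068 0.0028] shift units [-0.0118 -0.037  -0.031 ]
F tool [  3.3256   2.8721 -11.8582] M [ 0.4696 -0.2901  0.222 ]
```

View pics/w14c.png

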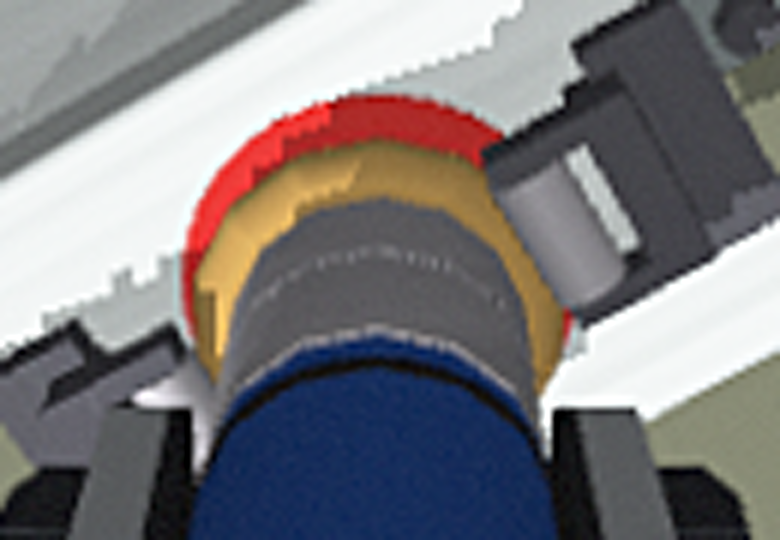

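Rollers now sit above the brass ring and red shows evenly around it. Steady push is 12 N, so I'll raise it.

Emit:
{"name": "apply_moves", "arguments": {"motion": [[0.01,0,0,-0.01,-0.01,0.06,0]]}}

```text
clock: 16.62
eef_pos: [0.4688, -0.2316, 0.1292]
ee_rot: [2.383, 1.641, 0.581]
wrist_force: [-25.3, 6.1, 33.0]
width: 0.029
```

```bash
python3 -c "
from h import *
for k in range(4):
    a=read_camera('wrist')
    s=r.state();print(s['clock'],s['eef_pos'],s['wrist_force'],s['moment'])
cv2.imwrite('pics/w15.png',a[:,:,::-1])"; python3 p.py
```

```text
16.675 [ 0.4687 -0.2316  0.1293] [-18.8419   3.6781  24.607 ] [1.1806 1.4125 0.7347]
16.725 [ 0.4686 -0.2316  0.1292] [-17.9201   6.0638  23.9568] [1.2042 1.2101 0.69  ]
16.775 [ 0.4686 -0.2316  0.1292] [-17.4232   5.3805  23.7967] [1.1889 1.1301 0.6483]
16.825 [ 0.4686 -0.2316  0.1292] [-17.3386   4.8939  22.6309] [1.1183 1.1093 0.6567]
t 16.82 pos [ 0.4686 -0.2316  0.1292] F [-17.3386   4.8939  22.6309] w 0.0292 q [-0.6776  0.219   1.9461  0.4889  0.7311 -2.2109]
turn units [0.0248 0.0056 0.0091] shift units [-0.0113 -0.0603 -0.0369]
F tool [  4.5185  -7.1613 -30.0783] M [1.1183 1.1093 0.6567]
```

```bash
python3 -c "
from h import *
for k in range(8):
    a=read_camera(['wrist','side','top'][k%3])
    if k==6: cv2.imwrite('pics/w16.png',a[:,:,::-1])
    if k==4: b=a
    if k==5: c=a
    if k>4:
        s=r.state();print(s['clock'],s['eef_pos'],s['wrist_force'])
for f in ('w9','w12','w16'):
    i=cv2.imread(f'pics/{f}.png');h=cv2.cvtColor(i,cv2.COLOR_BGR2HSV)
    bl=(h[...,0]>100)&(h[...,0]<130)&(h[...,1]>120)
    for y in (260,280,310,320,330,340): 
        xs=np.nonzero(bl[y,225:325])[0]+225;print(f,y,xs.min(),xs.max(),end=' | ')
    ys=np.nonzero(bl[:,277])[0];print('rows',ys.min(),ys.max())
    br=(h[...,0]>12)&(h[...,0]<28)&(h[...,1]>80)
    for y in (225,231,240,246):
        xs=np.nonzero(br[y,235:325])[0]+235;print('brass',y,xs.min(),xs.max(),end=' ')
    ys=np.nonzero(br[:,277])[0];print('rows',ys.min())
cv2.imwrite('pics/c16.png',np.hstack([cv2.resize(x[:,:,::-1][190:290,240:370],None,fx=3,fy=3,interpolation=cv2.INTER_CUBIC) for x in (b,c)]))
c=c[:,:,::-1];cv2.imwrite('pics/t16.png',c)
"
```

```text
17.125 [ 0.4686 -0.2316  0.1293] [-16.6278   4.5237  22.7032]
17.175 [ 0.4686 -0.2316  0.1292] [-17.2491   4.7213  23.1272]
17.225 [ 0.4686 -0.2316  0.1292] [-17.3355   4.6756  24.5461]
w9 260 246 307 | w9 280 246 307 | w9 310 243 312 | w9 320 239 313 | w9 330 239 313 | w9 340 243 309 | rows 247 357
brass 225 254 302 brass 231 251 306 brass 240 248 309 brass 246 248 308 rows 197
w12 260 253 302 | w12 280 246 307 | w12 310 243 312 | w12 320 239 313 | w12 330 239 313 | w12 340 243 309 | rows 247 367
brass 225 254 303 brass 231 251 306 brass 240 248 308 brass 246 248 308 rows 214
w16 260 255 302 | w16 280 246 307 | w16 310 244 312 | w16 320 239 314 | w16 330 239 313 | w16 340 242 311 | rows 246 367
brass 225 252 298 brass 231 249 302 brass 240 247 308 brass 246 248 308 rows 213
```

View pics/t16.png

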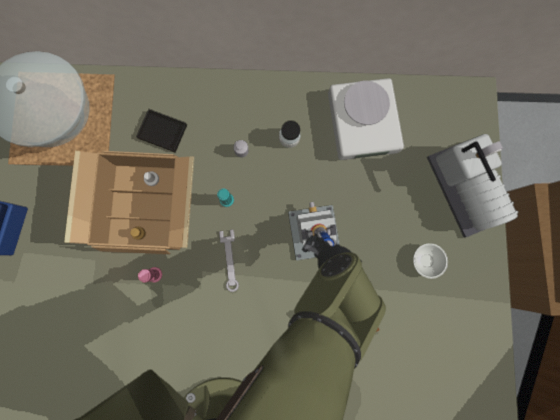

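View pics/c16.png

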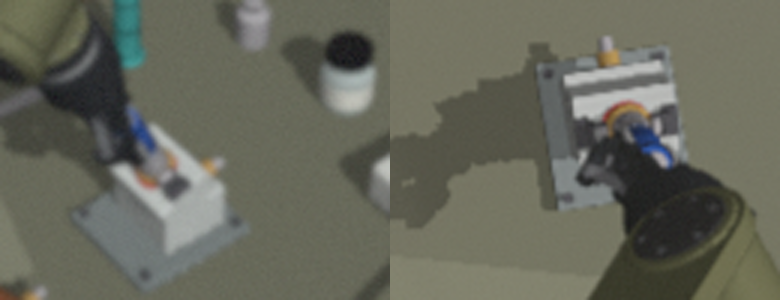

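The coupler hasn't slipped in the jaws: its wrist-image outline matches the one before the press to within a few pixels. The push is steady at about 30 N, the flaps are open, and the other parts are in place. Handing in.

```bash
python3 -c "
from h import *
print(ticket.sign_off())"
```

```text
the job is handed in; nothing more can be done
None
```

I opened both flaps well past upright and took the blue-handled coupler from the middle cell. I then pressed it onto the grey port's tilted nipple and handed the job in at about 17.3 s, still gripping it and pushing.

**Last checks:**
- **Home on the face:** at the end the tool sat about 0.9 mm past the computed home position, within the calibration error. The push held at about 30 N along the axis without further travel, so the coupler was against something solid. The valve travel itself could not be read.
- **Grip:** the coupler's outline in the wrist camera matched the one before the press to about 1 px at most rows, and 3–5 px in the brass ring near the roller. I took that as no slip.
- **Alignment:** the tool axis was within about 0.2° of the estimated nipple axis.
- **Carton and bench:** in the top view both flaps lie outward, and the cap, adapter and bench parts look where they were.

**What didn't go cleanly:**
- On the way down into the carton the fully open gripper met 20 N, probably a knuckle on the carton rim. I backed off, narrowed the jaws and carried on.
- There was a brief 44 N peak along the axis as the coupler bottomed.
- My estimates of the seat position disagreed by 1–2 mm, and a sideways force of about 7 N remained at the end.

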